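Set the end stop of the glass tray

TASK

On the wooden tray, push the sliding end stop along its rail towards the three small glasses until its spring pin drops into the notch, and leave it there. Push only with the fingers, from behind on the outer face of the stop's wooden plate: do not grip or lift the stop or its pin, and do not touch its carriage. Leave the glasses and everything around the tray where they stand.

Things in the scene. Friction and masses are not known exactly. Their poses are not given: they have to be found in the camera images.
- glass_tray: light wooden tray fixed on the worktop, 140 (x) x 440 (y) mm, floor 12 mm thick; origin under its centre; z up, +y along the rail to the glasses, +x to the rail (far) side. Lane 97 mm wide (tray x -62 to +35) between a front rim 22 mm tall and the back rail 20 mm tall; end wall 30 mm tall at tray y +210; the -y end is open. Place and yaw (to 0.3 rad) vary
- notched_bar: steel bar 18 mm wide, 10 mm tall, 310 mm long, fixed on the tray's back rail, on which the pin rides; its single notch lies at its origin (underside), axes parallel to the tray's; where along the tray it sits differs each time
- notch (a point): the middle of the V notch across the bar's top face (30 mm above the worktop); the notch is 14 mm wide at the top with 45 degree flanks; axes parallel to the tray's
- end_stop (a joint): slide of the end stop along tray +y, m (0 outer end, to 0.25). Dragging takes 2 to 4 N (first touch may spike to 6). At the notch the push dips to nothing as the pin drops and pulls the stop in; then 11 to 15 N is needed to push it on out, clear about 7 mm further on. Let go within about 4 mm of the notch's middle, it centres itself
- push_face (a point): centre of the outer (-y) face of the stop's upright wooden plate across the lane: 94 mm wide (tray x), 16 mm thick, from 14 to 52 mm above the worktop; the point is 33 mm above it and 66.5 mm to tray -x of the pin. Axes parallel to the tray's; push along +y. The pin is 10 mm to +y of this face: with the pin seated the face is 10 mm short (-y) of the notch
- bumper (a point): centre of the face, looking to the glasses, of the black rubber bumper (84 x 4 x 30 mm) on the plate's inner side; 20 mm to +y of push_face. Not to be touched by the fingers
- carriage (a point): top of the stop's black carriage under the pin's knob, 51 mm above the worktop; the carriage straddles the bar at the +x end of the plate, 42 (x) x 28 (y) x 18 mm. Its -y face is 2 mm behind the plate's outer face. Not to be touched
- catch_pin (a joint): how far the vertical spring pin in the carriage (round black knob 19 mm wide on top, knob top 67 mm above the worktop while it rides on the bar) has dropped, m: below 0.001 riding on the bar, 0.005 to 0.006 when seated in the notch, negative when pulled up
- shot_glass_1: small clear amber tea glass, 39 mm across, 52 mm tall, about 90 g, standing upright and loose on the tray floor in the lane, in a row with two others; origin at the centre of its underside, z up; nearest the stop: with the pin seated the bumper is about 10 to 17 mm from it
- shot_glass_2: small clear amber tea glass, 39 mm across, 52 mm tall, about 90 g, standing upright and loose on the tray floor in the lane, in a row with two others; origin at the centre of its underside, z up; the middle one, 45 mm on
- shot_glass_3: small clear amber tea glass, 39 mm across, 52 mm tall, about 90 g, standing upright and loose on the tray floor in the lane, in a row with two others; origin at the centre of its underside, z up; the farthest from the stop, 90 mm on from the first
- coffee_jar: glass coffee jar with wooden lid, 66 mm across, 106 mm tall, loose, a bystander to the right of the tray; origin at the centre of its underside
- mug: teal mug, 68 x 99 x 73 mm with handle, loose, a bystander to the right of the tray; origin at the centre of its underside
- jug: small brown jug, 62 x 90 x 93 mm with handle, loose, a bystander to the left of the tray; origin at the centre of its underside
Mind the look-alikes: they are no part of the job. Leave any blue or yellow look-alike of the shot_glass_1 alone.

How it is judged:
By the outcome, as a careful person would: the job done as asked, in the order asked, and still so for the second after the job is handed in, with the robot touching nothing.
It also fails if it takes over 40 s, if anything falls off the work surface, if the arm or the gripper's body presses on something with over 40 N, if the wrist force passes 120 N, or if a joint passes its speed limit or range.

ROBOT

A 6-joint arm with a two-finger parallel gripper is mounted at the origin on a cart in front of the work surface, level with it; the furniture and walls round the work are solid. World frame = base frame: x ahead of the robot, y to its left, z up, the work surface at z = 0. Lengths are in mm, angles in rad, forces in N, time in s.
With the tool pointing down it reaches from about 400 to 825 mm from the base axis. Payload 7 kg.
Tool frame: the origin (TCP) lies at the very end of the fingers, on their centre line; the grasp point (between the pads) lies 19 mm behind it; z points along the fingers, y is the direction in which the jaws open and shut (so a half turn about z gives the same grasp; the last joint's range is limited). The gripper opens to 88 mm and grips with 3 to 60 N. Pads are 19 mm wide; open, the fingers measure 130 mm over their backs; the gripper's body (78 mm by 193 mm) begins 47 mm behind the grasp point.
Start: joints at [1.421, 0.359, 0.012, 0, -1.224, -0.288], TCP at [286.17, 611.312, 226.561] pointing down, gripper open.
Joint ranges: [-3.07, 3.07], [-1.43, 2.12], [-1.02, 1.25], [-3.03, 1.67], [-3.05, -0], [-3.03, 3.03]. Speed limits (rad/s): [2.39, 2.39, 3.01, 3.14, 3.14, 3.14].

INTERFACE

Orientations are given as a unit quaternion [x, y, z, w].
In Python, from plant import bot gives the robot as it stands. Calls block until the motion is done:
- bot.move_ptp(position, orientation): joint-space move of the TCP to a pose.
- bot.line_to(position, velocity=150, ori=None): straight line of the TCP; ori=None keeps the orientation; velocity is the mean speed in mm/s.
- bot.move_joints(angles): joint-space move.
- bot.move_gripper(opening, force=None): finger opening in mm; force is the grip in N (None keeps the last); returns when the fingers have stopped.
- bot.pause(seconds).
- bot.solve_ik(position, orientation): joint angles nearest the present ones, or None.
- bot.read_state(): the state.
- bot.camera(name): name is "scene" or "top"; returns the picture (480x640x3 uint8, red, green, blue); there is no depth.
- bot.get_calibration(name): a dict with "fx", "fy", "cx", "cy" (pixels), "distortion" ([k1, k2, p1, p2, k3] as OpenCV has them; the pictures are not rectified), "view" (4x4, takes a point from world to camera coordinates). Camera axes: x right, y up, looking along -z (the intrinsics and any distortion apply to the point x, -y, -z); pixel columns grow to the right and rows downward; lengths in mm; the calibration is good to about 2 mm. A picture is of the moment at which its call begins. get_calibration takes no time and is no camera call.
A pose or a line that the arm cannot do raises bot.Unreachable and nothing moves.
- bot.close_job(): hands the job in, once; it reports no verdict.
The state is a dict: "t": time; "joint_pos": joint angles; "qvel": joint speeds; "tau": joint torques, N m; "tcp_pos": TCP position; "eef_rot": TCP orientation; "contact_force": force on the tool from outside, world axes, zero at the start; "moment": the same for the moment, N m; "width": finger opening in mm.
Only numpy, scipy, OpenCV 4.12 (cv2) and the standard library are available. Lean on these libraries where they do the work, as an engineer would, in place of code of your own. Each camera call takes 0.05 s, during which the arm holds its last target. There are 200 camera calls.

## Working session

There is one attempt and no reset: what is moved stays moved. The work goes in short steps, each a Python script; the robot and the scene stay as the last script left them, time stands still between calls to the robot, and variables do not carry over. Pictures are saved under pics/ and viewed, on a budget of 10 in all, crops included, one or two more only if the job needs it, and the job is handed in when it is done.

```bash
mkdir -p pics; ls; python3 - <<'E'
from plant import bot
import cv2
for n in("top","scene"):
    cv2.imwrite(f"pics/{n}0.png",cv2.cvtColor(bot.camera(n),cv2.COLOR_RGB2BGR)); print(n,bot.get_calibration(n))
s=bot.read_state();print(s)
E
```

```text
pics
top {'fx': 576.8653740623, 'fy': 576.8653740623, 'cx': 320.3860598557833, 'cy': 237.5824656171254, 'distortion': array([-0.03451595,  0.        ,  0.        ,  0.        ,  0.        ]), 'view': array([[ 5.98660992e-02, -9.98201263e-01,  3.20770676e-03,
         6.54109094e+01],
       [ 9.77444800e-01,  5.92726343e-02,  2.02702782e-01,
        -5.19340418e+02],
       [-2.02528302e-01, -8.99966856e-03,  9.79235055e-01,
        -1.87463796e+03],
       [ 0.00000000e+00,  0.00000000e+00,  0.00000000e+00,
         1.00000000e+00]])}
scene {'fx': 608.4770539312597, 'fy': 608.4770539312597, 'cx': 324.6151941450616, 'cy': 236.95453805609628, 'distortion': array([0.03530544, 0.        , 0.        , 0.        , 0.        ]), 'view': array([[-4.97678859e-01, -8.67209006e-01,  1.62570894e-02,
         3.37509774e+02],
       [ 4.87225737e-01, -2.64007103e-01,  8.32412957e-01,
        -2.69516040e+02],
       [-7.17584026e-01,  4.22195203e-01,  5.53917301e-01,
        -1.55513494e+03],
       [ 0.00000000e+00,  0.00000000e+00,  0.00000000e+00,
         1.00000000e+00]])}
{'t': 0.1, 'joint_pos': array([ 1.42110665e+00,  3.59302263e-01,  1.11527539e-02, -3.06705400e-04,
       -1.22411317e+00, -2.88117884e-01]), 'qvel': array([ 0.00052775, -0.00189464,  0.00076852, -0.00084468,  0.00038155,
        0.00045489]), 'tau': array([-2.51758735e-03, -5.84165597e+01,  2.93752170e+01,  7.01573029e+00,
        1.01383415e-02, -3.96542362e-05]), 'tcp_pos': array([285.99762525, 610.92804988, 225.72611172]), 'eef_rot': array([ 9.76124478e-01, -2.17210600e-01, -9.31397756e-05,  7.41393924e-04]), 'contact_force': array([-0.6322035 , -1.02991035, -0.23234446]), 'moment': array([ 0.00518792,  0.01034384, -0.04178011]), 'width': 87.54858159071739}
```

View pics/top0.png

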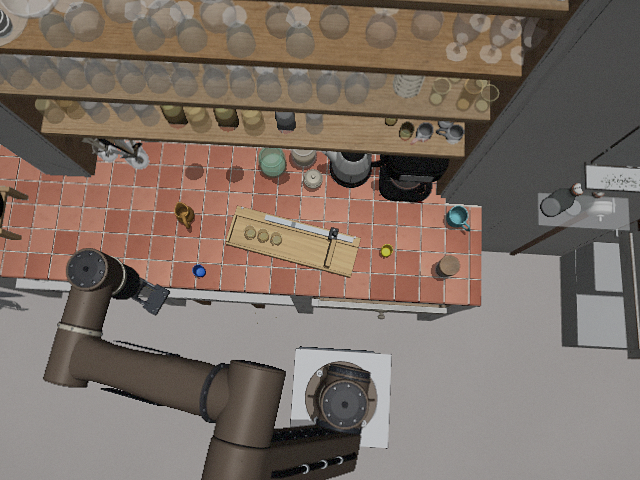

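View pics/scene0.png

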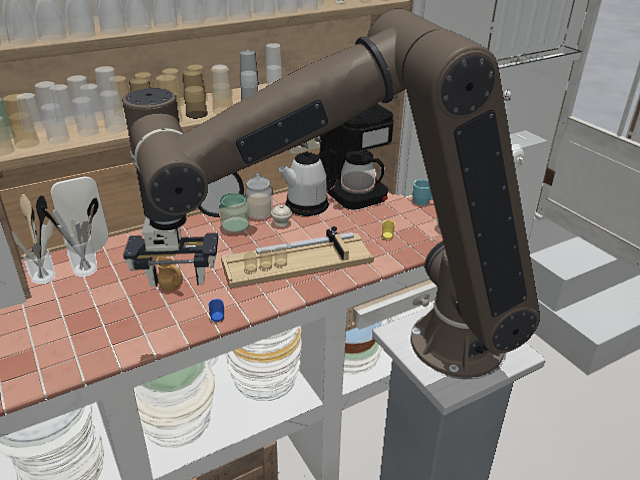

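The top view shows the tray at about (228-360, 207-275), with the stop at about (331,250), the glasses at about (250-277, 235) and a yellow look-alike at (386,251). I'll zoom in on both pictures.

```bash
python3 - <<'E'
import cv2
a=cv2.imread("pics/top0.png")[195:285,220:400];cv2.imwrite("pics/topz.png",cv2.resize(a,(800,400),interpolation=cv2.INTER_CUBIC)) 
b=cv2.imread("pics/scene0.png")[210:310,215:405];cv2.imwrite("pics/scz.png",cv2.resize(b,(798,420),interpolation=cv2.INTER_CUBIC))
E
```

```text
(no output)
```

View pics/topz.png

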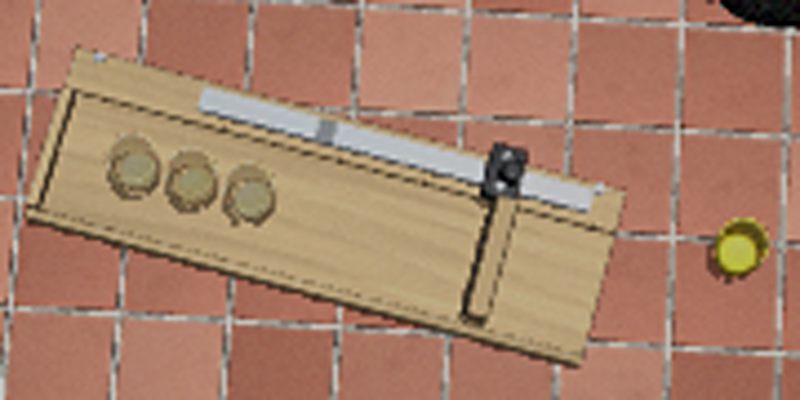

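View pics/scz.png

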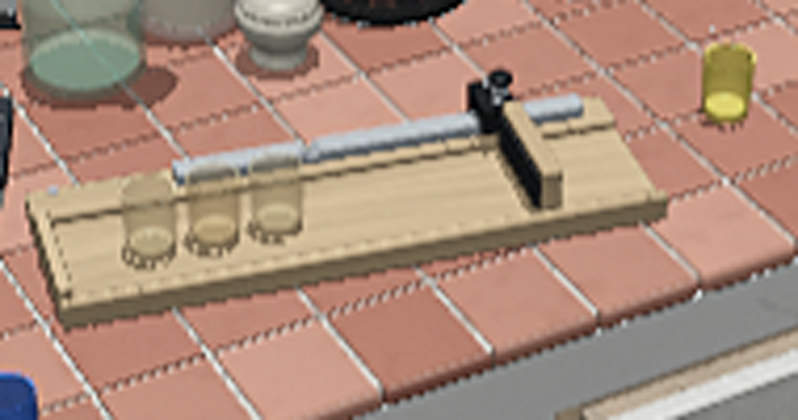

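```bash
cat > h.py <<'E'
import numpy as np, cv2
from plant import bot
def proj(n,P):
    c=bot.get_calibration(n);V=c["view"];P=np.asarray(P,float).reshape(-1,3)
    X=(V[:3,:3]@P.T).T+V[:3,3];X=X*[1,-1,-1]
    K=np.array([[c["fx"],0,c["cx"]],[0,c["fy"],c["cy"]],[0,0,1]])
    return cv2.projectPoints(X,np.zeros(3),np.zeros(3),K,np.array(c["distortion"],float))[0].reshape(-1,2)
def t2w(p,Q):
    Q=np.asarray(Q,float).reshape(-1,3);c,s=np.cos(p[2]),np.sin(p[2])
    return np.c_[p[0]+c*Q[:,0]-s*Q[:,1],p[1]+s*Q[:,0]+c*Q[:,1],Q[:,2]]
E
python3 - <<'E'
from h import *
from scipy.optimize import least_squares
T=lambda u:(np.array(u)+.5)/4.4444-.5+[220,195]
S=lambda u:(np.array(u)+.5)/4.2-.5+[215,210]
# p: x,y,yaw, notch y, face y, bar left end offset, glass1 x,y
def feats(p):
    n,f,b=p[3:6]
    top=[((70,220,20),(78,48)),((70,-220,20),(625,190)),((-70,-220,22),(580,360)),((-70,220,30),(30,208)),
     ((53,n,30),(326,131)),((53,b,30),(200,100)),((53,b-310,30),(592,197)),((53,f+10,67),(512,172)),
     ((-60.5,f,52),(489,321)),((-60.5,f+16,52),(471,316)),((p[6],p[7],12),(248,205))]
    sc=[((-70,-220,0),(667,215)),((-70,220,0),(66,326)),((-70,-220,22),(667,198)),((53,n,30),(310,152)),((53,b-310,30),(582,102)),((53,b,30),(178,170)),
     ((53,f+10,67),(502,75)),((-60.5,f,52),(563,172)),((-60.5,f+16,52),(541,180)),((p[6],p[7],12),(275,228))]
    return top,sc
def res(p,raw=False):
    r=[]
    for n,F,fn in zip(("top","scene"),feats(p),(T,S)):
        r.append(proj(n,t2w(p,[a for a,_ in F]))-fn([b for _,b in F]))
    r=np.vstack(r); return r if raw else r.ravel()
s=least_squares(res,[600,60,-.2,50,-120,140,-13,90],loss="soft_l1",x_scale=[10,10,.1,10,10,10,10,10])
p=s.x;print(p.round(3));print(res(p,1).round(1).tolist())
np.save("p.npy",p)
print("face",t2w(p,[-13.5,p[4],33]),"seated",t2w(p,[-13.5,p[3]-10,33]))
E
```

```text
[ 5.06658e+02  1.90864e+02 -2.04000e-01  1.42500e+01 -1.42217e+02
  1.13400e+02 -1.49410e+01  5.81630e+01]
[[-0.7, -0.9], [0.1, -0.1], [-0.1, 1.0], [-2.3, 1.0], [-0.4, -0.3], [-0.1, -0.8], [-0.2, 0.7], [-0.3, -0.8], [-1.1, -0.3], [-1.8, -0.4], [-0.4, -0.3], [1.0, 1.0], [-0.2, 1.1], [1.4, -0.9], [0.3, -1.6], [0.2, -0.6], [-0.1, -0.5], [0.2, -0.9], [1.2, -0.4], [1.3, -1.4], [0.5, 0.1]]
face [[464.57311213  54.34771883  33.        ]] seated [[494.30134384 197.76616345  33.        ]]
```

```bash
cat >> h.py <<'E'
from scipy.spatial.transform import Rotation as R
p=np.load("p.npy"); X0=-10
ex=np.array([np.cos(p[2]),np.sin(p[2]),0]);ey=np.array([-ex[1],ex[0],0])
def ori(sg):
    y=sg*ex;z=np.array([0,0,-1.]);return R.from_matrix(np.c_[np.cross(y,z),y,z]).as_quat()
W=lambda s,z:t2w(p,[X0,s,z])[0]
def st():
    r=bot.read_state();d=np.array(r["tcp_pos"])-W(0,0)
    return r["t"],d@ey,r["tcp_pos"][2],-np.array(r["contact_force"])@ey,d@ex,r
E
python3 - <<'E'
from h import *
q0=bot.read_state()["joint_pos"]
c=[]
for sg in(1,-1):
    j=bot.solve_ik(W(-185,170),ori(sg));print(sg,None if j is None else np.round(j,2))
    j2=bot.solve_ik(W(0,24),ori(sg));print(None if j2 is None else np.round(j2,2))
    if j is not None:c.append((abs(np.array(j)-q0).max(),sg))
sg=min(c)[1];np.save("sg.npy",sg)
bot.move_ptp(W(-185,200),ori(sg));print(st()[:5])
bot.move_gripper(0,10);bot.line_to(W(-185,80))
print(st())
for n in("top","scene"):
    cv2.imwrite(f"pics/{n}1.png",cv2.cvtColor(bot.camera(n),cv2.COLOR_RGB2BGR))
a=cv2.imread("pics/top1.png")[180:300,220:420];b=cv2.imread("pics/scene1.png")[190:310,215:415]
cv2.imwrite("pics/z1.png",cv2.resize(np.vstack([a,b]),None,fx=2.5,fy=2.5,interpolation=cv2.INTER_CUBIC))
E
```

```text
1 [ 0.46  0.05 -0.53  0.   -1.    2.48]
[ 0.74  0.35 -0.54  0.   -0.68  2.2 ]
-1 [ 0.46  0.05 -0.53  0.   -1.   -0.66]
[ 0.74  0.35 -0.54  0.   -0.68 -0.94]
(2.3333, np.float64(-184.2840800589618), np.float64(200.02290123473387), np.float64(-1.0133861242557227), np.float64(0.2234029963238413))
(4.7083, np.float64(-184.70633801292323), np.float64(80.61318778869736), np.float64(0.3707942882987933), np.float64(0.509865259585176), {'t': 4.7083, 'joint_pos': array([ 4.56206727e-01,  1.60646388e-01, -6.43940592e-01,  3.34558684e-04,
       -7.65260279e-01, -6.60559495e-01]), 'qvel': array([-0.00068262, -0.0119033 ,  0.00451449, -0.00124464,  0.00017402,
        0.00087623]), 'tau': array([-2.87083606e-02, -3.39115119e+01,  2.11521810e+01,  5.06558776e+00,
       -6.88663800e-03, -8.97441205e-04]), 'tcp_pos': array([459.87544584,  11.92859913,  80.61318779]), 'eef_rot': array([-6.31388365e-01,  7.75466630e-01, -2.19764483e-04,  4.36264458e-04]), 'contact_force': array([-0.00989005, -0.3766263 ,  0.81321158]), 'moment': array([ 0.07789873, -0.11250557, -0.01299401]), 'width': 0.4629694657025332})
```

View pics/z1.png

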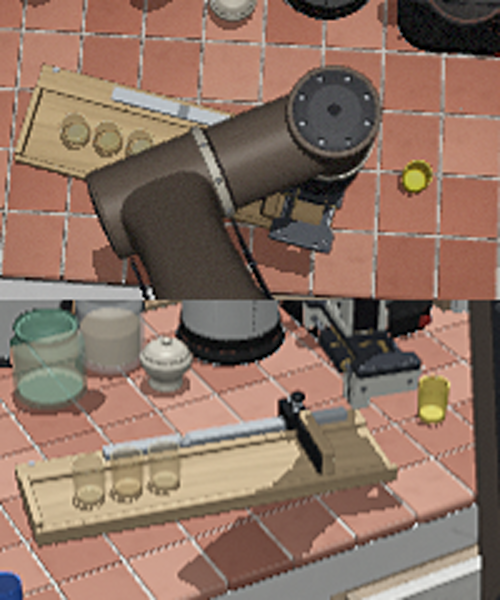

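The scene view (bottom) shows the gripper hovering behind the plate, clear of the yellow glass. Before descending I'll check that the TCP and finger projections match the picture.

```bash
python3 - <<'E'
from h import *
r=bot.read_state();t=np.array(r["tcp_pos"])
b=cv2.imread("pics/scene1.png")
k=6;o=np.array([330,190]);b=cv2.resize(b[190:260,330:430],None,fx=k,fy=k,interpolation=cv2.INTER_CUBIC)
for d in(-21,0,21):
    for h in(0,66):
        for e in (-10,10):
            u=((proj("scene",t+d*ex+e*ey+[0,0,h])[0]-o+.5)*k).astype(int);cv2.circle(b,tuple(map(int,u)),3,(0,255,0) if h==0 else (0,0,255),-1)
cv2.imwrite("pics/z2.png",b)
E
```

```text
(no output)
```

View pics/z2.png

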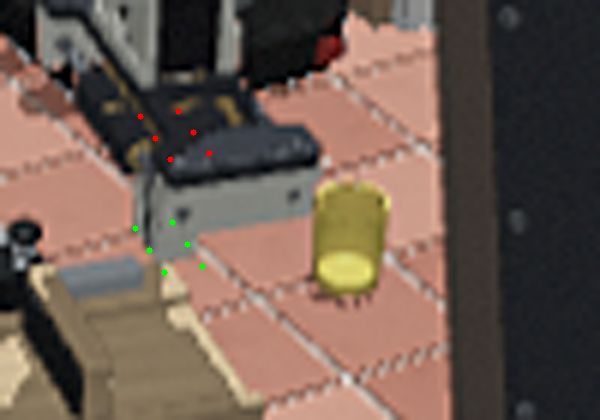

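The TCP projection falls on the closed fingers, and the grey plate is the end of the gripper body, which stays well above the tray. I'll descend and find contact.

```bash
python3 - <<'E'
from h import *
bot.line_to(W(-185,24),120)
bot.pause(.2);f=[st()[3] for _ in range(1)];f0=f[0];r=st();print(r[:5])
np.save("f0.npy",f0)
bot.line_to(W(-165,24),60);print(np.round(st()[:5],2))
s=-165
while s<-135:
    s+=2;bot.line_to(W(s,24),25);r=st();print(np.round(r[:4],2))
    if r[3]-f0>1.8:break
E
```

```text
(5.625, np.float64(-184.61523904799262), np.float64(24.795686922938984), np.float64(-0.19012945258640343), np.float64(0.5121079008489104))
[ 6.1100e+00 -1.6456e+02  2.3940e+01  5.8000e-01 -1.2000e-01]
[   6.36 -163.03   23.97    0.49]
[   6.61 -160.96   24.01    0.67]
[   6.86 -158.89   24.01    0.48]
[   7.11 -156.88   24.     -0.21]
[   7.36 -154.89   24.02   -0.4 ]
[ 7.6100e+00 -1.5289e+02  2.3990e+01  1.1000e-01]
[   7.86 -150.83   24.02    0.56]
[   8.11 -148.82   24.01    0.75]
[   8.36 -146.82   23.99    0.55]
[ 8.6100e+00 -1.4481e+02  2.4030e+01 -1.3000e-01]
[   8.86 -142.79   24.     -0.4 ]
[   9.11 -140.84   23.99    0.57]
[   9.36 -138.8    24.01   -0.2 ]
[   9.61 -136.81   24.01    0.41]
[   9.86 -134.8    24.      0.21]
```

```bash
cat >> h.py <<'E'
def look(tag,box=(190,300,240,400),k=5):
    b=cv2.cvtColor(bot.camera("scene"),cv2.COLOR_RGB2BGR);cv2.imwrite(f"pics/s{tag}.png",b)
    y0,y1,x0,x1=box;cv2.imwrite(f"pics/z{tag}.png",cv2.resize(b[y0:y1,x0:x1],None,fx=k,fy=k,interpolation=cv2.INTER_CUBIC))
E
python3 - <<'E'
from h import *
r=st();print(np.round(r[:5],2),r[5]["contact_force"]);look("a")
E
```

```text
[ 9.860e+00 -1.348e+02  2.400e+01  2.100e-01  4.000e-02] [-0.7526488  -0.06036433 -0.17535048]
```

View pics/za.png

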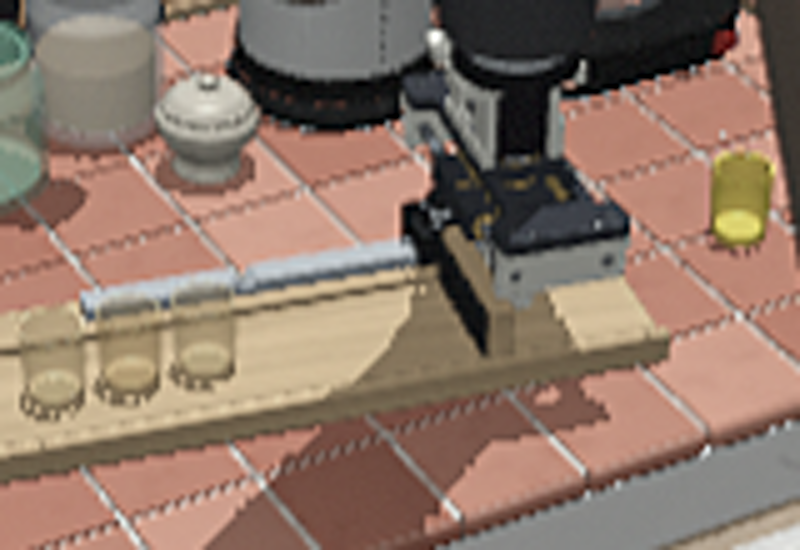

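The stop has already moved about 20 mm, so the fingers are in contact. The sliding friction relaxes at each halt, so the force reads near zero there. The notch's restoring force is static and will show, so I'll push on to about 18 mm before the notch and look.

```bash
python3 - <<'E'
from h import *
bot.line_to(W(-25,24),45);r=st();print(np.round(r[:5],2));look("b",(200,300,240,380),5)
E
```

```text
[ 12.5  -24.89  23.9    0.45  -0.1 ]
```

View pics/zb.png

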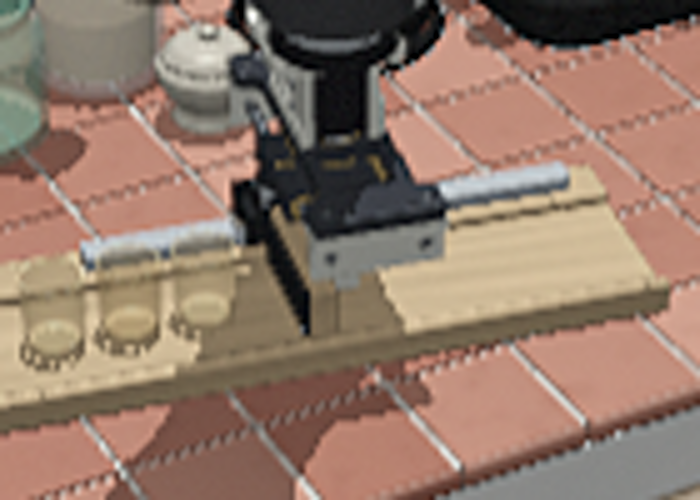

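The stop is sliding normally: the bumper corner is at (306,332) in the crop and well clear of glass 1, which is undisturbed. From here I'll step 1 mm at a time and watch the force.

```bash
python3 - <<'E'
from h import *
s=-25
while s<1:
    s+=1;bot.line_to(W(s,24),15);r=st();print(s,np.round([r[0],r[1],r[3]],2))
    if r[3]>3.2:
        r=st();bot.pause(.05);r2=st();print("rise",r[3],r2[3])
        if r2[3]>3:break
look("c",(200,300,240,380),5)
E
```

```text
-24 [ 12.8  -23.59   0.19]
-23 [ 1.305e+01 -2.250e+01  1.000e-02]
-22 [ 13.3  -21.7    0.13]
-21 [ 13.55 -20.82  -0.08]
-20 [ 13.8  -19.82  -0.06]
-19 [ 14.05 -18.84  -0.35]
-18 [ 14.3  -17.81   1.03]
-17 [ 14.55 -16.85   0.05]
-16 [ 14.8  -15.83   0.52]
-15 [ 15.05 -14.86   0.61]
-14 [ 15.3  -13.91  -0.61]
-13 [ 15.55 -12.93  -0.51]
-12 [ 15.8  -11.97  -0.12]
-11 [ 16.05 -10.94  -0.36]
-10 [16.3  -9.93  0.94]
-9 [16.55 -8.94  0.36]
-8 [16.8  -7.94  0.31]
-7 [17.05 -7.45  2.64]
-6 [17.3  -7.19  6.5 ]
rise 6.503885311720798 7.27024633997958
```

The force rises and holds at about 7 N at tcp −7.2, against a predicted −7, so the stop looks seated. I'll back off, lift and look.

```bash
python3 - <<'E'
from h import *
bot.line_to(W(-40,24),60);bot.line_to(W(-90,24),120);bot.line_to(W(-90,130),150)
bot.move_ptp(W(-330,200),ori(np.load("sg.npy")));print(np.round(st()[:5],2))
look("d",(200,300,240,380),5)
t=cv2.cvtColor(bot.camera("top"),cv2.COLOR_RGB2BGR);cv2.imwrite("pics/top2.png",t)
a=cv2.resize(t[195:285,220:380],None,fx=5,fy=5,interpolation=cv2.INTER_CUBIC)
for P,c in (((53,p[3],67),(0,255,0)),((-60.5,p[3]-10,52),(0,0,255))):
    u=(proj("top",t2w(p,P))[0]-[220,195]+.5)*5;cv2.circle(a,tuple(int(v) for v in u),3,c,-1)
b=cv2.imread("pics/zd.png")[:,:]
for P,c in (((53,p[3],67),(0,255,0)),((53,p[3],61.5),(255,255,0)),((-60.5,p[3]-10,52),(0,0,255))):
    u=(proj("scene",t2w(p,P))[0]-[240,200]+.5)*5;cv2.circle(b,tuple(int(v) for v in u),2,c,-1)
cv2.imwrite("pics/ze.png",np.vstack([cv2.resize(a,(533,300)),cv2.resize(b[100:400,:533],(533,300))]))
E
```

```text
[ 2.0520e+01 -3.2957e+02  1.9938e+02  2.6000e-01  1.0000e-02]
```

View pics/ze.png

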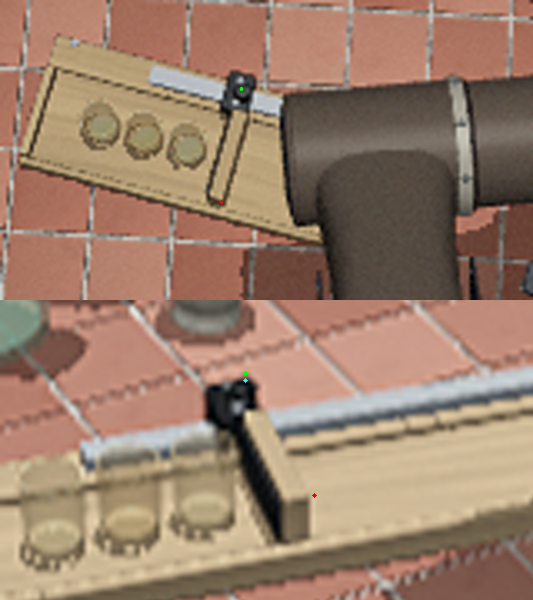

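The top view puts the knob and plate corner on the predicted seated marks. The scene view shows the knob sunk onto the carriage, and the plate matches its first-fit offset. The glasses are in place and the robot is clear.

```bash
python3 -c "
from plant import bot
bot.close_job();print(bot.read_state()['t'])"
```

```text
the job is handed in; nothing more can be done
the job is handed in; nothing more can be done
```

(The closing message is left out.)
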